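# Clip the tweezers on the round-topped stiffener

### The arm

A 6-joint arm with a two-finger parallel gripper is mounted at the origin on the work surface. World frame = base frame: x ahead of the robot, y to its left, z up, the work surface at z = 0. Lengths are in mm, angles in rad, forces in N, time in s.
With the tool pointing down it reaches from about 400 to 925 mm from the base axis. Payload 12.5 kg.
Tool frame: the origin (TCP) lies midway between the tips of the shut fingers; the grasp point (between the pads) lies 19 mm behind it; z points along the fingers, y is the line along which they close (so a half turn about z gives the same grasp; the last joint's range is limited). The gripper opens to 95 mm and grips with 3 to 60 N. Pads are 20 mm wide; open, the fingers measure 119 mm over their backs; the gripper's body (75 mm by 180 mm) begins 59 mm behind the grasp point.
Start: joints at [1.234, 0.491, 1.559, -0, 1.092, -0.106], TCP at [142.954, 608.45, 214.661] pointing down, gripper open.
Joint ranges: [-3.1, 3.1], [-0.84, 2.19], [0.05, 2.79], [-1.13, 4.28], [0.06, 2.93], [-2.69, 2.69]. Speed limits (rad/s): [2.22, 2.22, 2.79, 3.14, 3.14, 3.14].

### API

Orientations are given as [roll, pitch, yaw] about the fixed x, y, z axes, in that order (R = Rz(yaw) Ry(pitch) Rx(roll)).
In Python, from cell import state, read_camera, job_done gives the robot as it stands.
- The arm moves only by the tool carry_out, never from a script. Its argument "moves" is a list of rows, each an object with "slide": the shift along the tool's x, y, z as a fraction of full scale, a list of three; "spin": the turn about the tool's z as a fraction of full scale. A call has 1 to 12 rows; each row shifts and turns the commanded pose from where the row before left it, along the tool's axes as they then stand; what a row does not reach is not made up. Full scale, the value 1, is 0.4 m for a shift and 30 degrees for a turn. A row lasts 1/12 s, in which the tool goes at most 41.7 mm and 7.16 degrees, less where a joint would pass 70% of its speed; a pose out of reach is approached as far as the arm can. A call with a number of a shift or a turn outside -1 to 1 is refused whole. A call with a gripper value outside its range is refused whole. "hand" is the closure, from 0 (fully open) to 1 (shut), set as the call begins (left out, the last holds). The fingers move at their own pace and stop on an object; the grip force is fixed at half the most. Time passes only in rows, so rows that do not move let the fingers close. It gives the time, the measured TCP pose, the force, the opening and the grip force at its end, in the units of the state.
- state(): the state, without advancing time (a new reading comes with each control period).
- read_camera(name): name is "scene" or "top"; returns a dict with "color" (480x640x3 uint8, red, green, blue), "K" (3x3 intrinsics, pixels), "R" (3x3) and "t" (3): a world point X has camera coordinates R X + t. Camera axes: x right, y down, z forward; pixel columns grow to the right and rows downward; lengths in mm; the calibration is good to about 2 mm. A picture is of the moment at which its call begins. There is no depth.
- job_done(): hands the job in; it is judged then, once.
The state is a dict: "t": time; "joints": joint angles; "qvel": joint speeds; "tau": joint torques, N m; "eef_pos": TCP position; "tcp_rot": TCP orientation; "ft_force": force on the tool from outside, world axes, zero at the start; "moment": the same for the moment, N m; "opening": opening from 0.0 (shut) to 1.0 (fully open); "grip_force": force on a finger pad.
Only numpy, scipy, OpenCV 4.12 (cv2) and the standard library are available. Lean on these libraries where they do the work, as an engineer would, in place of code of your own. Each camera call takes 0.05 s, during which the arm holds its last target. There are 200 camera calls.

### The job

The round-topped heel stiffener on the steel pallet has just been glued and needs clamping while it sets. Squeeze the self-closing tweezers open, lift them off their parking plate, set their jaws astride the middle of the round-topped stiffener's top edge and let go, so that they are left standing upright and gripping it.

Things in the scene. Friction and masses are not known exactly. Their poses are not given: they have to be found in the camera images.
- tweezers_grip (a point): Bare steel cross-lock tweezers, 103 mm tall, 75 g, jaws down astride a grey plate on an aluminium base. Point: midway between the handle faces; z up, x the squeezing direction, either way round alike. The faces are 24 mm wide, 15 mm up and down from the point, 40 mm apart over their outsides; 15 N on each squeezes them to 31 mm, a stop, jaws fully open. The hinge on top ends 29 mm above the point.
- tweezers_jaws (a point): The tweezers' jaw tips: the point midway between them at their lower ends, 74 mm below the handles' point, axes the same. Jaws 16 mm tall, 24 mm wide in y, 6 mm thick, 10 mm apart as parked, 40 mm fully open (tips then 3 mm higher); a part may reach 34 mm up between them. The spring shuts them with 3 N. The parking plate is 10 mm thick and 24 mm high above its base, on which the tips stand.
- tw_left (a joint): Swing of one tweezer arm (the other mirrors it), rad: 0 when gripping a 10 mm thick part, as parked; -0.05 when shut on nothing; 0.17 when squeezed fully open.
- round_blank: Round-topped heel stiffener: upright brown fibreboard, 10 mm thick (x), 56 mm wide (y), its top a half circle 72 mm above the origin, fixed in a 10 mm high steel foot on the steel pallet, in a row (any order, 88 mm apart) with a square-topped blank 40 mm wide and a strip 22 mm wide of the same board. Origin: centre of the foot's underside, 12 mm above the table; z up.
Not all that is in view belongs to the job. What is shaped like the part that bears tweezers_grip but blue or yellow is not meant.

How it is judged:
By the outcome, as a careful person would: the job done as asked, in the order asked, and still so for the second after the job is handed in, with the robot touching nothing.
It also fails if it takes over 38 s, if anything falls off the work surface, if the arm or the gripper's body presses on something with over 40 N, if the wrist force passes 120 N, or if a joint passes its speed limit or range.

## Working session

There is one attempt and no reset: what is moved stays moved. The work goes in short steps, Python scripts to look and compute and a tool call to move; the robot and the scene stay as the last step left them, time stands still between calls to the robot, and variables do not carry over. Pictures are saved under pics/ and viewed, at most 10 in all, crops included, and the job is handed in when it is done.

Besides the shell and the picture viewer there is one more tool, called after "Call:" by a JSON object that holds its "fn" and its "kwargs". carry_out: Moves the arm, as the interface text tells. Shift numbers are shares of 0.4 m and turn numbers shares of 30 degrees, none past 1 either way. Its arguments: {"type":"object","properties":{"moves":{"type":"array"},"hand":{"type":"number"}},"required":["moves"]}

```bash
mkdir -p pics; ls; python3 - <<'E'
from cell import state, read_camera
import cv2,numpy as np
s=state();print(s)
for n in("scene","top"):
    c=read_camera(n);cv2.imwrite(f"pics/{n}0.png",c["color"][:,:,::-1]);print(n,c["K"],c["R"],c["t"])
E
```

```text
pics
{'t': 0.0, 'joints': array([ 1.23441150e+00,  4.91548743e-01,  1.55944832e+00,  2.60966309e-05,
        1.09169078e+00, -1.05585542e-01]), 'qvel': array([-0.00147287, -0.00075981, -0.00135258, -0.00081348, -0.00029936,
       -0.00016429]), 'tau': array([ 1.79095634e-03, -6.12646222e+01, -2.58187580e+01,  6.93069468e-02,
        4.82361973e-02, -1.07997494e-04]), 'eef_pos': array([142.85539058, 608.20782428, 214.06885644]), 'tcp_rot': array([-3.14050601e+00, -1.38437064e-04,  2.91078125e+00]), 'ft_force': array([-0.42682697, -0.69710054,  0.35997519]), 'moment': array([ 0.0317818 , -0.00198865,  0.02320348]), 'grip_force': 0.0, 'opening': 0.9995576586656538}
scene [[496.42760795   0.         316.96945369]
 [  0.         496.42760795 241.67739379]
 [  0.           0.           1.        ]] [[-0.86236293  0.50593424 -0.01899265]
 [ 0.33086553  0.53477083 -0.77752695]
 [-0.3832208  -0.67679443 -0.62856274]] [512.76809798 -72.65202099 987.82193809]
top [[571.26862835   0.         320.97508649]
 [  0.         571.26862835 223.41348122]
 [  0.           0.           1.        ]] [[ 0.01918577 -0.99958938  0.02128332]
 [-0.9838978  -0.02265945 -0.17728981]
 [ 0.17769928 -0.01753917 -0.98392853]] [ -70.96145338  538.90253753 1064.3040524 ]
```

View pics/scene0.png

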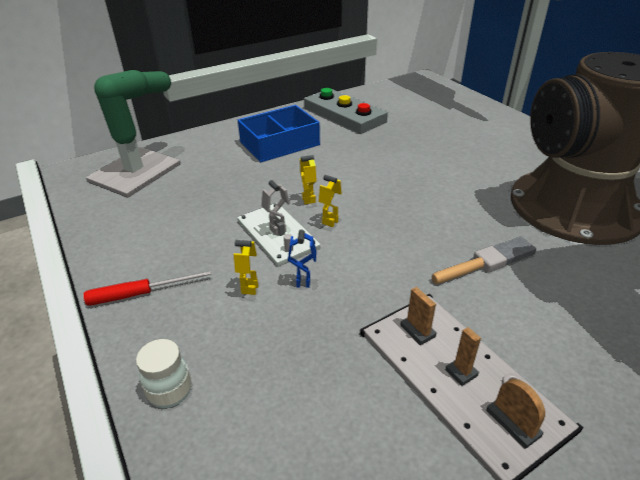

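View pics/top0.png

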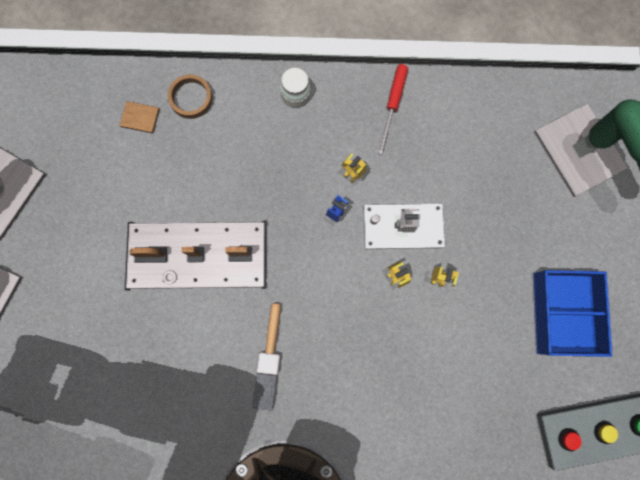

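```bash
python3 - <<'E'
import cv2,numpy as np
a=cv2.imread("pics/scene0.png")[140:310,215:375];b=cv2.imread("pics/top0.png")[145:295,320:470]
f=lambda i:cv2.resize(i,(400,400*i.shape[0]//i.shape[1]),interpolation=cv2.INTER_CUBIC)
a,b=f(a),f(b);h=min(len(a),len(b));cv2.imwrite("pics/crop1.png",np.hstack([a[:h],b[:h]]))
E
```

```text
(no output)
```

View pics/crop1.png

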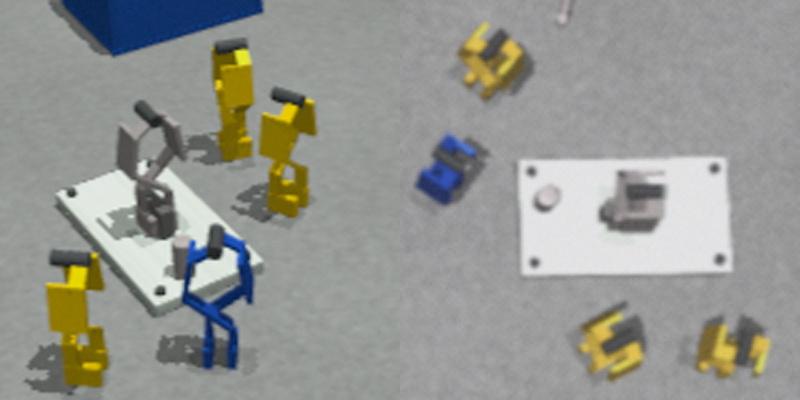

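The grey steel tweezers stand on the white base: scene (275,207), top (411,217). The other candidates, in top pixels, are blue (340,208) and yellow (354,167), (400,272), (445,275), all ruled out by colour. The crop shows its hinge axis running along world y, so the squeeze direction is about world x.

```bash
cat > h.py <<'E'
import cv2,numpy as np
from cell import read_camera,state
def ray(c,p):
    d=c["R"].T@np.linalg.inv(c["K"])@np.array([p[0],p[1],1.]);return -c["R"].T@c["t"],d/np.linalg.norm(d)
def plane(c,p,z):
    o,d=ray(c,p);return o+d*(z-o[2])/d[2]
def two(c1,p1,c2,p2):
    o1,d1=ray(c1,p1);o2,d2=ray(c2,p2)
    s=np.linalg.lstsq(np.c_[d1,-d2],o2-o1,rcond=None)[0];a,b=o1+s[0]*d1,o2+s[1]*d2
    return (a+b)/2,np.linalg.norm(a-b)
def blobs(m,box,amin=15):
    x0,y0,x1,y1=box;k=np.zeros(m.shape,np.uint8);k[y0:y1,x0:x1]=m[y0:y1,x0:x1]
    cs=cv2.findContours(k,cv2.RETR_EXTERNAL,cv2.CHAIN_APPROX_NONE)[0]
    return [c for c in cs if cv2.contourArea(c)>=amin]
E
python3 - <<'E'
from h import *
S,T=read_camera("scene"),read_camera("top")
P={}
for n,c,box in(("s",S,(262,175,292,200)),("t",T,(395,203,428,232))):
    m=(c["color"].max(2)<85).astype(np.uint8)
    for b in blobs(m,box,8):
        r=cv2.minAreaRect(b);print(n,r,cv2.contourArea(b));P.setdefault(n,r[0])
print("hinge",two(S,P["s"],T,P["t"]))
# white base in top
hsv=cv2.cvtColor(T["color"],cv2.COLOR_RGB2HSV)
m=((hsv[...,2]>195)&(hsv[...,1]<40)).astype(np.uint8)
b=max(blobs(m,(350,190,460,260)),key=cv2.contourArea);r=cv2.boxPoints(cv2.minAreaRect(b));print("base",[plane(T,p,10).round(1) for p in r])
# brown boards
for n,c,box,z in(("s",S,(380,270,580,450),0),("t",T,(125,222,267,290),84)):
    hsv=cv2.cvtColor(c["color"],cv2.COLOR_RGB2HSV)
    m=((hsv[...,0]<20)&(hsv[...,1]>90)&(hsv[...,2]>70)).astype(np.uint8)
    for b in blobs(m,box,20):
        r=cv2.minAreaRect(b);print(n,"brown",r,cv2.boundingRect(b))
        if n=="t":print([plane(c,p,z).round(1) for p in cv2.boxPoints(r)])
t=T["color"];f=lambda i:cv2.resize(i,None,fx=8,fy=8,interpolation=cv2.INTER_CUBIC)
a=f(t[200:240,385:435]);b=f(t[235:275,125:175]);cv2.imwrite("pics/z.png",np.hstack([a,b])[:,:,::-1])
E
```

```text
s ((265.0, 195.5), (4.0, 7.0), 0.0) 20.0
s ((278.1917724609375, 189.82191467285156), (24.077499389648438, 5.548293590545654), 47.121097564697266) 72.5
t ((411.0, 217.0), (4.0, 10.0), 90.0) 11.0
hinge (array([ 555.41898218, -232.71771165,   86.14095871]), np.float64(12.942963898955428))
base [array([ 587.4, -148.4,   10. ]), array([ 594.1, -307.7,   10. ]), array([ 505.6, -307.6,   10. ]), array([ 499.3, -150.4,   10. ])]
s brown ((522.8252563476562, 405.0381774902344), (57.80018615722656, 36.01968765258789), 43.99491500854492) (496, 379, 49, 59)
s brown ((467.0882568359375, 351.1470642089844), (18.675241470336914, 47.29444885253906), 14.03624439239502) (455, 327, 26, 49)
s brown ((420.5439453125, 311.00799560546875), (25.938392639160156, 45.61579132080078), 10.304845809936523) (407, 287, 29, 49)
s brown ((452.0000305175781, 272.5), (11.067971229553223, 41.425838470458984), 71.56504821777344) (432, 270, 42, 14)
t brown ((144.0, 251.5), (7.0, 26.0), 90.0) (131, 248, 27, 8)
[array([479.4, 293.2,  84. ]), array([480.5, 245.2,  84. ]), array([467.4, 244.3,  84. ]), array([466.3, 292.2,  84. ])]
t brown ((236.5, 250.5), (7.0, 21.0), 90.0) (226, 247, 22, 8)
[array([485.2, 117.4,  84. ]), array([486. ,  78.3,  84. ]), array([472.9,  77.8,  84. ]), array([472. , 116.7,  84. ])]
t brown ((188.60958862304688, 249.54112243652344), (12.055237770080566, 7.841756820678711), 20.556045532226562) (182, 247, 13, 9)
[array([475.7, 199.3,  84. ]), array([489.5, 195.1,  84. ]), array([482.1, 173.7,  84. ]), array([468.2, 178. ,  84. ])]
```

View pics/z.png

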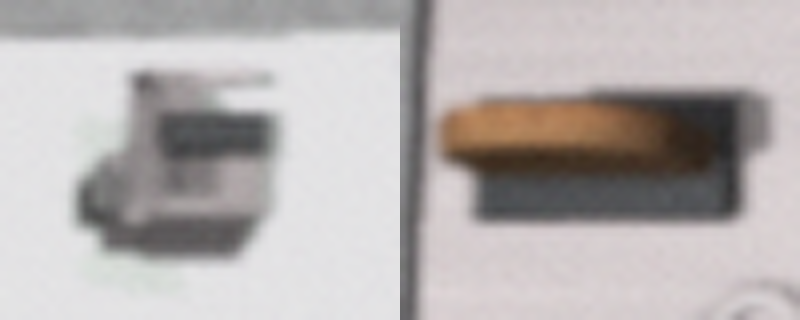

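```bash
python3 - <<'E'
from h import *
S,T=read_camera("scene"),read_camera("top")
print("hinge",two(S,(274,185),T,(411.6,216.2)))
l,r=plane(T,(404.6,216.4),112),plane(T,(418.6,216.1),112);print("hinge ends",l,r)
print("handles far/near edges",plane(T,(411,208.8),95),plane(T,(410,226.5),101))
print("foot L,R",plane(T,(133.9,258),22),plane(T,(167.3,258),22),"front",plane(T,(150,261.8),22))
print("board far top",plane(T,(150,247.2),84),"apex L/R extents",plane(T,(130.5,252),56),)
hsv=cv2.cvtColor(T["color"],cv2.COLOR_RGB2HSV)
# pallet by brightness
m=(T["color"].min(2)>165).astype(np.uint8)
b=max(blobs(m,(115,212,275,300)),key=cv2.contourArea);q=cv2.boxPoints(cv2.minAreaRect(b));print("pallet",[plane(T,p,12).round(1) for p in q])
t=S["color"];f=lambda i:cv2.resize(i,None,fx=8,fy=8,interpolation=cv2.INTER_CUBIC)
a=f(t[175:245,250:300]);b=f(t[375:445,490:540+10][:, :50]);cv2.imwrite("pics/z2.png",np.hstack([a,b])[:,:,::-1])
E
```

```text
hinge (array([ 546.43554453, -225.75436455,  110.41601948]), np.float64(0.35992044679722685))
hinge ends [ 545.59848267 -212.60160064  112.        ] [ 546.76775003 -238.55259035  112.        ]
handles far/near edges [ 563.79574992 -227.62440102   95.        ] [ 528.85404165 -224.38750769  101.        ]
foot L,R [467.77744502 305.51520116  22.        ] [469.19169008 240.38344447  22.        ] front [460.98181008 273.60107497  22.        ]
board far top [481.66517041 258.23407055  84.        ] apex L/R extents [475.31439578 302.36127946  56.        ]
pallet [array([540.9, 327.9,  12. ]), array([547.1,  56.4,  12. ]), array([417. ,  51.6,  12. ]), array([411.5, 317.6,  12. ])]
```

View pics/z2.png

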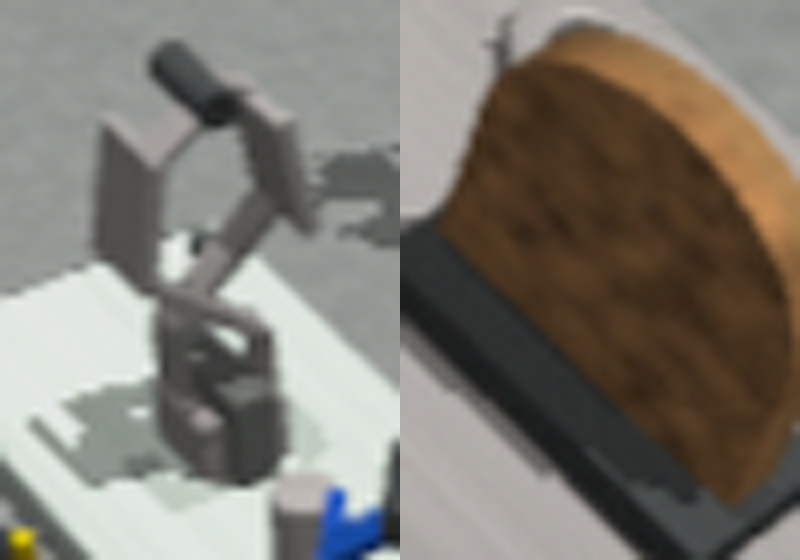

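The crops show the hinge of the tweezers at scene (274,185) and the round blank at the left end of the pallet in the top view, (143,251). The hinge comes out at (546, -226, 110) with the rays 0.4 mm apart and yaw about 2.4°. That puts the grip point at z about 86. The round blank is at about (476, 273), yaw about 1.5°. I'll turn the tool first, then travel.

Call:
{"fn": "carry_out", "kwargs": {"hand": 0.35, "moves": [{"slide": [0,0,0],"spin": 0.225},{"slide": [0,0,0],"spin": 0.225},{"slide": [0,0,0],"spin": 0.225},{"slide": [0,0,0],"spin": 0.225},{"slide": [0,0,0],"spin": 0.225},{"slide": [0,0,0],"spin": 0.225},{"slide": [0,0,0],"spin": 0.225},{"slide": [0,0,0],"spin": 0.225},{"slide": [0,0,0],"spin": 0.225},{"slide": [0,0,0],"spin": 0.225},{"slide": [0,0,0],"spin": 0.225},{"slide": [0,0,0],"spin": 0}]}}

```text
t: 1.3
eef_pos: [142.9, 608.4, 214.6]
tcp_rot: [3.142, -0.0, 1.609]
ft_force: [-1.0, -0.3, -0.9]
opening: 0.651
grip_force: 0.0
```

Call:
{"fn": "carry_out", "kwargs": {"moves": [{"slide": [-0.06,0.07,0],"spin": 0},{"slide": [-0.06,0.07,0],"spin": 0},{"slide": [-0.06,0.07,0],"spin": 0},{"slide": [-0.06,0.07,0],"spin": 0},{"slide": [-0.06,0.07,0],"spin": 0},{"slide": [-0.06,0.07,0],"spin": 0},{"slide": [-0.06,0.07,0],"spin": 0},{"slide": [-0.06,0.07,0],"spin": 0},{"slide": [-0.06,0.07,0],"spin": 0},{"slide": [-0.06,0.07,0],"spin": 0},{"slide": [-0.06,0.07,0],"spin": 0},{"slide": [-0.06,0.07,0],"spin": 0}]}}

```text
t: 2.3
eef_pos: [492.6, 334.2, 214.8]
tcp_rot: [3.141, -0.0, 1.619]
ft_force: [0.7, 0.9, 0.1]
opening: 0.652
grip_force: 0.0
```

Call:
{"fn": "carry_out", "kwargs": {"moves": [{"slide": [-0.1,0.005,0],"spin": 0},{"slide": [-0.1,0.005,0],"spin": 0},{"slide": [-0.1,0.005,0],"spin": 0},{"slide": [-0.1,0.005,0],"spin": 0},{"slide": [-0.1,0.005,0],"spin": 0},{"slide": [-0.1,0.005,0],"spin": 0},{"slide": [-0.1,0.005,0],"spin": 0},{"slide": [-0.1,0.005,0],"spin": 0},{"slide": [-0.1,0.005,0],"spin": 0},{"slide": [-0.1,0.005,0],"spin": 0},{"slide": [-0.1,0.005,0],"spin": 0},{"slide": [-0.1,0.005,0],"spin": 0}]}}

```text
t: 3.3
eef_pos: [536.3, -145.0, 214.8]
tcp_rot: [3.141, 0.0, 1.619]
ft_force: [0.5, -0.3, -0.7]
opening: 0.65
grip_force: 0.0
```

Call:
{"fn": "carry_out", "kwargs": {"moves": [{"slide": [-0.068,0.005,0],"spin": 0},{"slide": [-0.068,0.005,0],"spin": 0},{"slide": [-0.067,0.005,0],"spin": 0},{"slide": [0,0,0.05],"spin": 0},{"slide": [0,0,0.05],"spin": 0},{"slide": [0,0,0.05],"spin": 0},{"slide": [0,0,0.05],"spin": 0},{"slide": [0,0,0],"spin": 0},{"slide": [0,0,0],"spin": 0}]}}

```text
t: 4.05
eef_pos: [545.8, -223.7, 134.3]
tcp_rot: [-3.14, -0.001, 1.618]
ft_force: [-0.3, 0.2, -0.0]
opening: 0.648
grip_force: 0.0
```

```bash
python3 - <<'E'
from h import *
S=read_camera("scene");T=read_camera("top")
f=lambda i:cv2.resize(i,(400,480),interpolation=cv2.INTER_CUBIC)
cv2.imwrite("pics/a1.png",np.hstack([f(S["color"][110:290,200:350]),f(T["color"][130:310,335:485])])[:,:,::-1]);s=state();print(s["eef_pos"],s["tcp_rot"],s["t"])
E
```

```text
[ 546.5724952  -223.98454896  135.80100677] [3.14027200e+00 6.96076600e-04 1.61661351e+00] 4.15
```

View pics/a1.png

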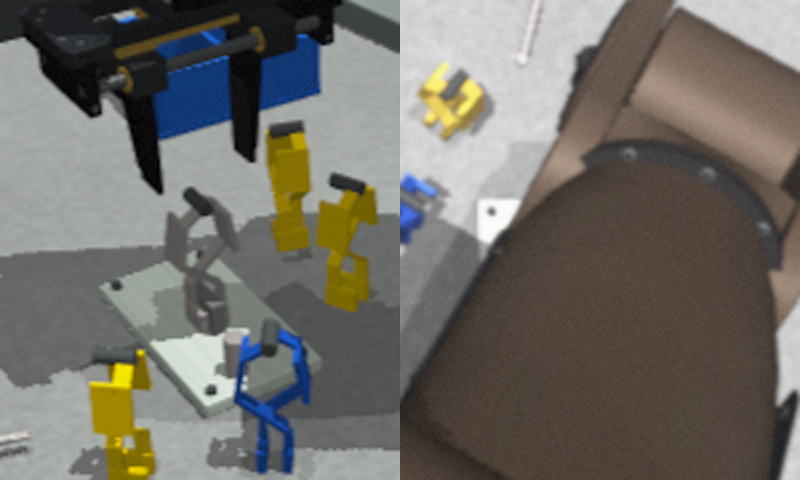

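The fingertips at crop (158,188) and (245,158) straddle the hinge at (198,202), on line. Next I descend and squeeze.

Call:
{"fn": "carry_out", "kwargs": {"moves": [{"slide": [-0.004,0,0.03],"spin": 0},{"slide": [0,0,0.035],"spin": 0},{"slide": [0,0,0.035],"spin": 0},{"slide": [0,0,0.035],"spin": 0},{"slide": [0,0,0.031],"spin": 0},{"slide": [0,0,0],"spin": 0},{"slide": [0,0,0],"spin": 0},{"slide": [0,0,0],"spin": 0}]}}

```text
t: 4.82
eef_pos: [546.5, -225.6, 68.9]
tcp_rot: [3.141, 0.001, 1.615]
ft_force: [-0.4, 1.3, -0.3]
opening: 0.648
grip_force: 0.0
```

Call:
{"fn": "carry_out", "kwargs": {"hand": 1, "moves": [{"slide": [0,0,0],"spin": 0},{"slide": [0,0,0],"spin": 0},{"slide": [0,0,0],"spin": 0},{"slide": [0,0,0],"spin": 0},{"slide": [0,0,0],"spin": 0},{"slide": [0,0,0],"spin": 0},{"slide": [0,0,0],"spin": 0},{"slide": [0,0,0],"spin": 0},{"slide": [0,0,0],"spin": 0},{"slide": [0,0,0],"spin": 0},{"slide": [0,0,0],"spin": 0},{"slide": [0,0,0],"spin": 0}]}}

```text
t: 5.82
eef_pos: [546.1, -225.4, 68.2]
tcp_rot: [3.142, -0.0, 1.615]
ft_force: [0.5, 0.5, -0.7]
opening: 0.322
grip_force: 30.0
```

Opening 0.322 is about 31 mm at 30 N, so the tweezers are fully squeezed. Next I lift.

Call:
{"fn": "carry_out", "kwargs": {"moves": [{"slide": [0,0,-0.02],"spin": 0},{"slide": [0,0,-0.03],"spin": 0},{"slide": [0,0,-0.03],"spin": 0},{"slide": [0,0,-0.03],"spin": 0},{"slide": [0,0,-0.03],"spin": 0},{"slide": [0,0,-0.03],"spin": 0},{"slide": [0,0,-0.04],"spin": 0},{"slide": [0,0,-0.04],"spin": 0},{"slide": [0,0,-0.04],"spin": 0},{"slide": [0,0,-0.04],"spin": 0},{"slide": [0,0,-0.03],"spin": 0},{"slide": [0,0,0],"spin": 0}]}}

```text
t: 6.82
eef_pos: [546.8, -225.7, 215.2]
tcp_rot: [3.138, 0.002, 1.615]
ft_force: [0.4, -0.3, -0.7]
opening: 0.329
grip_force: 30.0
```

Call:
{"fn": "carry_out", "kwargs": {"moves": [{"slide": [0.05,-0.007,0],"spin": 0},{"slide": [0.09,-0.013,0],"spin": 0},{"slide": [0.1,-0.02,0],"spin": 0},{"slide": [0.1,-0.02,0],"spin": 0},{"slide": [0.1,-0.02,0],"spin": 0},{"slide": [0.1,-0.02,0],"spin": 0},{"slide": [0.1,-0.02,0],"spin": 0},{"slide": [0.1,-0.02,0],"spin": 0},{"slide": [0.1,-0.02,0],"spin": 0},{"slide": [0.1,-0.02,0],"spin": 0},{"slide": [0.1,-0.02,0.02],"spin": 0.02},{"slide": [0.1,-0.02,0.02],"spin": 0.02}]}}

```text
t: 7.82
eef_pos: [437.5, 228.2, 196.1]
tcp_rot: [3.141, -0.0, 1.593]
ft_force: [0.5, 0.8, -0.8]
opening: 0.326
grip_force: 30.0
```

Call:
{"fn": "carry_out", "kwargs": {"moves": [{"slide": [0.03,0.025,0],"spin": 0},{"slide": [0.03,0.025,0],"spin": 0},{"slide": [0.025,0.025,0],"spin": 0},{"slide": [0.025,0.025,0],"spin": 0},{"slide": [0,0,0.03],"spin": 0},{"slide": [0,0,0.03],"spin": 0},{"slide": [0,0,0.03],"spin": 0},{"slide": [0,0,0],"spin": 0},{"slide": [0,0,0],"spin": 0},{"slide": [0,0,0],"spin": 0}]}}

```text
t: 8.65
eef_pos: [477.6, 271.4, 160.7]
tcp_rot: [3.141, -0.0, 1.594]
ft_force: [0.9, -0.1, -0.8]
opening: 0.321
grip_force: 30.0
```

```bash
python3 - <<'E'
from h import *
S=read_camera("scene");s=state();print(s["eef_pos"],s["tcp_rot"],s["t"])
cv2.imwrite("pics/b1.png",cv2.resize(S["color"][310:460,450:600],(600,600),interpolation=cv2.INTER_CUBIC)[:,:,::-1])
pr=lambda X:((lambda v:(v[:2]/v[2]))(S["K"]@(S["R"]@np.array(X)+S["t"])))
for X in((476,273,84),(471,273,84),(481,273,84),(476,301,56),(476,245,56),(471,245,22),(471,301,22)):print(X,((pr(X)-[450,310])*4).round(0))
E
```

```text
[477.69439046 271.38077249 160.85648247] [ 3.14078291e+00 -3.76329693e-04  1.59394510e+00] 8.7
(476, 273, 84) [303. 306.]
(471, 273, 84) [315. 298.]
(481, 273, 84) [291. 313.]
(476, 301, 56) [356. 436.]
(476, 245, 56) [208. 293.]
(471, 245, 22) [196. 350.]
(471, 301, 22) [338. 491.]
```

View pics/b1.png

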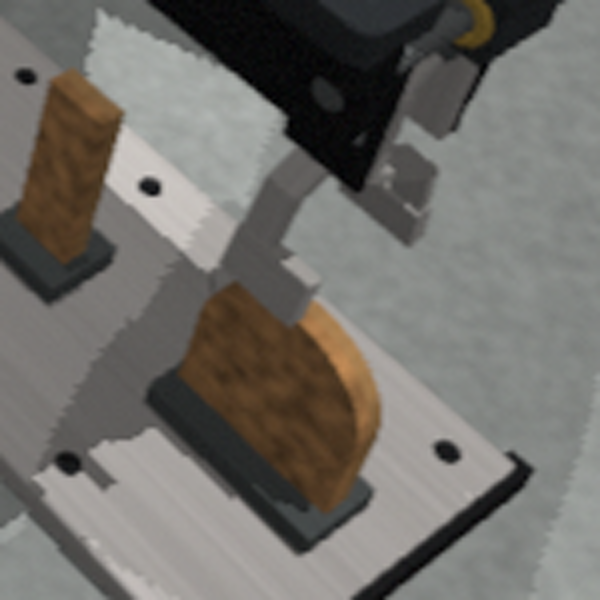

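The picture shows the open jaws just above the round blank: near jaw tip (293,327) and board foot corners (178,372) and (325,512) in the crop. I'll check both against projections.

```bash
python3 - <<'E'
from h import *
S=read_camera("scene")
for n,p in(("boardL",(178,372)),("boardR",(325,512))):print(n,plane(S,np.array(p)/4+[450,310],22).round(1))
for n,p in(("nearjaw outer R",(293,327)),("nearjaw inner R",(318,287)),("farjaw outer R",(410,247)),("farjaw in?",(437,170))):print(n,plane(S,np.array(p)/4+[450,310],109).round(1))
E
```

```text
boardL [481.6 247.7  22. ]
boardR [479.5 303.6  22. ]
nearjaw outer R [502.4 285.2 109. ]
nearjaw inner R [486.7 279.9 109. ]
farjaw outer R [454.6 284.  109. ]
farjaw in? [426.2 270.  109. ]
```

Call:
{"fn": "carry_out", "kwargs": {"moves": [{"slide": [0.006,-0.003,0],"spin": -0.015},{"slide": [0,0,0],"spin": 0},{"slide": [0,0,0.02],"spin": 0},{"slide": [0,0,0.02],"spin": 0},{"slide": [0,0,0.02],"spin": 0},{"slide": [0,0,0.02],"spin": 0},{"slide": [0,0,0.02],"spin": 0},{"slide": [0,0,0.01],"spin": 0},{"slide": [0,0,0],"spin": 0},{"slide": [0,0,0],"spin": 0},{"slide": [0,0,0],"spin": 0},{"slide": [0,0,0],"spin": 0}]}}

```text
t: 9.75
eef_pos: [476.4, 273.8, 116.6]
tcp_rot: [3.141, -0.0, 1.602]
ft_force: [1.3, 0.2, -0.6]
opening: 0.325
grip_force: 30.0
```

```bash
python3 - <<'E'
from h import *
S=read_camera("scene");s=state();print(s["eef_pos"],s["tcp_rot"],s["t"],s["ft_force"])
cv2.imwrite("pics/b2.png",cv2.resize(S["color"][310:460,450:600],(600,600),interpolation=cv2.INTER_CUBIC)[:,:,::-1])
E
```

```text
[476.37641542 273.75895166 116.6177903 ] [ 3.14093811e+00 -3.38984763e-04  1.60182615e+00] 9.8 [-0.79436946 -0.34160007 -0.18584218]
```

View pics/b2.png

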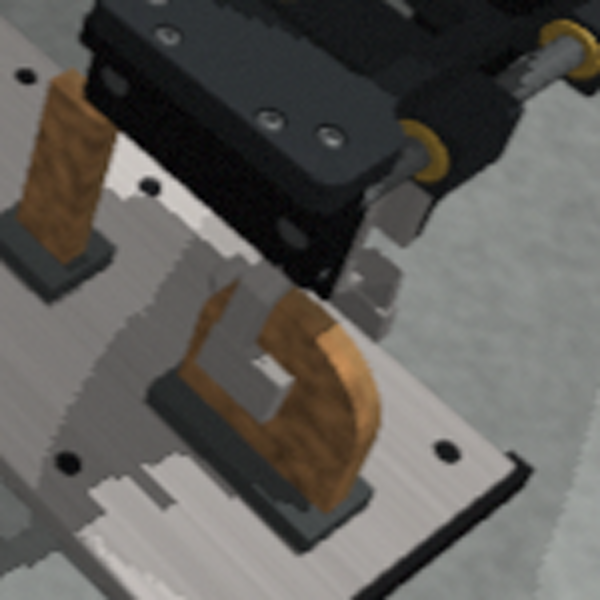

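The jaws are astride the board, near jaw tip at (270,415), with no contact force. Next I release gradually.

Call:
{"fn": "carry_out", "kwargs": {"hand": 0.63, "moves": [{"slide": [0,0,0],"spin": 0},{"slide": [0,0,0],"spin": 0},{"slide": [0,0,0],"spin": 0},{"slide": [0,0,0],"spin": 0}]}}

```text
t: 10.13
eef_pos: [476.2, 273.7, 116.3]
tcp_rot: [3.141, -0.0, 1.602]
ft_force: [-0.8, 0.5, -0.6]
opening: 0.371
grip_force: 8.1
```

Call:
{"fn": "carry_out", "kwargs": {"hand": 0.58, "moves": [{"slide": [0,0,0],"spin": 0},{"slide": [0,0,0],"spin": 0},{"slide": [0,0,0],"spin": 0},{"slide": [0,0,0],"spin": 0},{"slide": [0,0,0],"spin": 0},{"slide": [0,0,0],"spin": 0}]}}

```text
t: 10.63
eef_pos: [476.2, 273.7, 116.2]
tcp_rot: [3.142, -0.0, 1.602]
ft_force: [-0.7, -0.1, -0.8]
opening: 0.421
grip_force: 7.3
```

Call:
{"fn": "carry_out", "kwargs": {"hand": 0.35, "moves": [{"slide": [0,0,0],"spin": 0},{"slide": [0,0,0],"spin": 0},{"slide": [0,0,0],"spin": 0},{"slide": [0,0,0],"spin": 0},{"slide": [0,0,0],"spin": 0},{"slide": [0,0,0],"spin": 0},{"slide": [0,0,0],"spin": 0},{"slide": [0,0,0],"spin": 0}]}}

```text
t: 11.3
eef_pos: [476.2, 273.7, 116.2]
tcp_rot: [-3.142, -0.0, 1.602]
ft_force: [0.5, -0.9, -0.6]
opening: 0.651
grip_force: 0.0
```

Call:
{"fn": "carry_out", "kwargs": {"moves": [{"slide": [0,0,-0.02],"spin": 0},{"slide": [0,0,-0.03],"spin": 0},{"slide": [0,0,-0.03],"spin": 0},{"slide": [0,0,-0.04],"spin": 0},{"slide": [0,0,-0.05],"spin": 0},{"slide": [0,0,-0.06],"spin": 0},{"slide": [0,0,-0.08],"spin": 0},{"slide": [0,0,0],"spin": 0},{"slide": [0,0,0],"spin": 0},{"slide": [0,0,0],"spin": 0}]}}

```text
t: 12.13
eef_pos: [475.9, 273.5, 240.1]
tcp_rot: [-3.141, 0.0, 1.602]
ft_force: [-0.6, -0.2, 0.1]
opening: 0.648
grip_force: 0.0
```

```bash
python3 - <<'E'
from h import *
S=read_camera("scene");s=state();print(s["eef_pos"],s["t"],s["ft_force"],s["opening"])
cv2.imwrite("pics/c1.png",cv2.resize(S["color"][300:450,450:600],(600,600),interpolation=cv2.INTER_CUBIC)[:,:,::-1])
E
```

```text
[475.7838425  273.47445561 239.5871432 ] 12.1833 [-0.20078349  0.22006236 -1.00167541] 0.6495816400520765
```

View pics/c1.png

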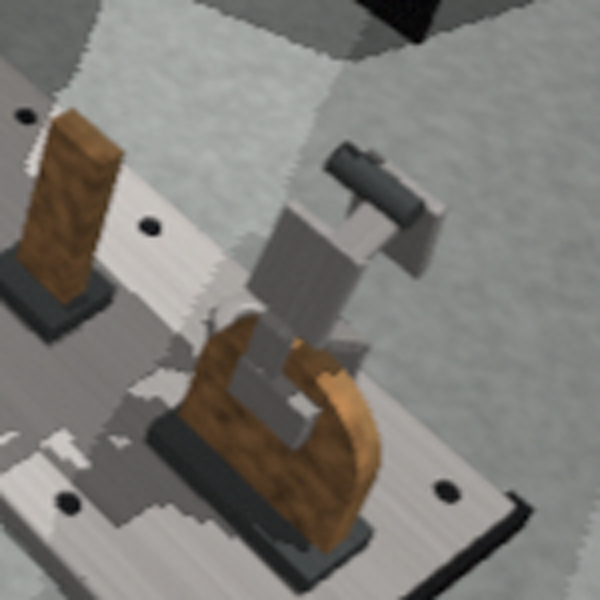

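The tweezers stand astride the middle of the round blank's top, hinge at crop (375,183) and jaws at (272,405). I'll check that they are upright and hand in if so.

```bash
python3 - <<'E'
from h import *
from cell import job_done
S=read_camera("scene")
h=plane(S,np.array((375,183))/4+[450,300],160);print(h)
if np.hypot(h[0]-475.5,h[1]-274.5)<10: print(job_done())
E
```

```text
[478.46563208 275.34670931 160.        ]
the job is handed in; nothing more can be done
None
```

The grey steel tweezers are standing upright, gripping the middle of the round-topped stiffener's top edge. The gripper is clear above them, and the job was handed in at about 12 s.

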